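Stand the bench tablet up on its charging stand

ROBOT

A 6-joint arm with a two-finger parallel gripper is mounted at the origin on the work surface; the furniture and walls round the work are solid. World frame = base frame: x ahead of the robot, y to its left, z up, the work surface at z = 0. Lengths are in m, angles in rad, forces in N, time in s.
With the tool pointing down it reaches from about 0.325 to 0.775 m from the base axis. Payload 5.5 kg.
Tool frame: the origin (TCP) lies midway between the tips of the shut fingers; the grasp point (between the pads) lies 19 mm behind it (grip_depth is the distance from the TCP to the grasp point, in m); z points along the fingers, y is the line along which they close (so a half turn about z gives the same grasp; the last joint's range is limited). The gripper opens to 88 mm and grips with 3 to 60 N. Pads are 20 mm wide; open, the fingers measure 115 mm over their backs; the gripper's body (75 mm by 178 mm) begins 61 mm behind the grasp point.
Start: joints at [-1.32, 0.091, 1.231, -0, 1.82, -0.057], TCP at [0.182, -0.572, 0.223] pointing down, gripper open.
Joint ranges: [-2.87, 2.87], [-0.86, 2.18], [0.17, 2.46], [-1.51, 4.65], [0.06, 2.69], [-2.65, 2.65]. Speed limits (rad/s): [2.57, 2.57, 3.01, 3.14, 3.14, 3.14].

INTERFACE

Orientations are given as a unit quaternion [x, y, z, w].
In Python, from workcell import * gives the robot as it stands.
- The arm moves only by the shell command python3 -m inch 'ROWS' [FORCE]. ROWS is JSON, a list of rows, each a list of 5 numbers: the opening, from -1 (shut) to 1 (fully open), then the shift along the tool's x, y, z each as a share of 0.12 m, from -1 to 1, then the turn about the tool's z as a share of 90 degrees, from -1 to 1. In form: [[hand, x, y, z, roll], ...]. A call has 1 to 10 rows; each row is the pose to reach, as a shift and turn from the pose commanded when the call began, along the tool's axes at that moment; what a row does not reach only later rows make up. A row lasts 1/8 s, in which the tool goes at most 62.5 mm and 10.7 degrees, less where a joint would pass 70% of its speed; a pose out of reach is approached as far as the arm can. A call with a number of a shift or a turn outside -1 to 1 is refused whole. A call with a gripper value outside its range is refused whole. The fingers move at their own pace and stop on an object; FORCE is the grip in N (left out, the last holds). Time passes only in rows, so rows that repeat a pose let the fingers close. It gives the time, the measured TCP pose, the force, the opening and the grip force at its end, in the units of the state.
- state(): the state, without advancing time (a new reading comes with each control period).
- capture(name): name is "side" or "top" or "wrist"; returns the picture (420x560x3 uint8, red, green, blue); there is no depth.
- camera_info(name): a dict with "fx", "fy", "cx", "cy" (pixels), "world_from_camera" (4x4, takes a point from camera to world coordinates). Camera axes: x right, y down, z forward; pixel columns grow to the right and rows downward; lengths in m; the calibration is good to about 2 mm. A picture is of the moment at which its call begins: read the wrist's pose just before it. camera_info takes no time and is no camera call; for the wrist camera it gives the pose at the moment of the call.
- close_job(): hands the job in; it is judged then, once.
Trained networks look in the newest picture that a camera, given by its name, has taken for a name from the list of things; names that differ only in an ending like _2 or _b are one class to them, and where a whole thing is asked for, a point or a joint stands for the part that bears it (a point fixed in the world has none). Each returns a list of dicts, best first, with "score" (0 to 1); they miss things now and then, are a little off and sometimes report something else, mostly with a low value. They report only what shows in the picture. A call takes as long as a camera call.
- recognise(name, camera): "centre" ([column, row] in pixels, amid what is visible of it).
- trace(name, camera): "mask" (420x560 bool, what is visible of it) and "centre" ([column, row] in pixels, amid what is visible of it).
The state is a dict: "time": time; "qpos": joint angles; "joint_vel": joint speeds; "joint_efforts": joint torques, N m; "tool_pos": TCP position; "tool_rot": TCP orientation; "contact_force": force on the tool from outside, world axes, zero at the start; "wrist_torque": the same for the moment, N m; "gripper_width": finger opening in m; "gripper_force": force on a finger pad.
Only numpy, scipy, OpenCV 4.12 (cv2) and the standard library are available. Lean on these libraries where they do the work, as an engineer would, in place of code of your own. Each camera call takes 0.05 s, during which the arm holds its last target. There are 200 camera calls.

TASK

The tablet lies face down on its stand with one edge sticking out towards the robot. Tip it up over its far edge so that it leans back against the black bar with the screen facing the robot, its foot pushed back against the kerb all along and its left side home against the white charging dock. Push it against the dock only gently, and leave the bottle, the beaker and the dish beside the stand alone.

Things in the scene. Friction and masses are not known exactly. Their poses are not given: they have to be found in the camera images.
- stand: Charging stand, fixed. Origin on the bench top; x points away from the robot (turned up to 0.25 rad), y left along the kerb, z up. Its level deck, top at z = 38 mm, spans x = -55 to +45 and y = -147 to +127 mm; the deck plate is 10 mm thick, the base below it set back to x = -30 mm. At x = +45 a 12 mm high, 10 mm thick kerb runs along the deck; behind it a black bar on two posts.
- stand_kerb (a point): Foot of the kerb: x = +45 mm, y = 0, z = 38 mm in the stand's frame (front face of the kerb at deck level).
- stand_bar (a point): Middle of the axis of the black rest bar: x = +74, y = -10, z = 123 mm in the stand's frame; the bar runs along the stand's y, radius 5 mm, length 120 mm. A tablet standing at the kerb and resting on it leans back about 18 degrees from upright.
- dock: White charging dock at the left end of the deck, fixed on the stand: 50 x 24 mm, about 80 mm tall (from the deck to about 77 mm above it), leaning back like the tablet. Origin at its centre, axes as the stand's.
- dock_face (a point): Centre of the dock's flat face that looks to the stand's -y (with the brass contacts), at y = +100 mm in the stand's frame. The tablet's left side must end against this face.
- tablet: Loose grey slab 120 (x) x 180 (y) x 9 mm (z), 0.2 to 0.43 kg. Origin: screen centre, its underside at the start; z out of its back, x to its far edge, y left. It starts level on the deck, far edge 4 to 12 mm short of the kerb, near edge about 28 mm out over the deck's front, left side 25 to 55 mm short of the dock, yaw within 0.05 rad of the stand's. Stood up, x points down, z to the bar.
- tablet_near_edge (a point): Middle of the tablet's near lower edge (x = -60 mm, z = 0), the edge that overhangs the deck and becomes the top; 38 mm above the bench at the start.
- tablet_left_edge (a point): Middle of the tablet's left side face (y = +90 mm, half its thickness).
- tablet_far_edge (a point): Middle of the tablet's far side face (x = +60 mm, half its thickness), which becomes the foot. Tipping may leave the foot some cm short of the kerb; pushed fully home, so that the kerb's top edge meets the back, this point is at about x = 37 mm in the stand's frame.
- dropper_bottle: Brown dropper bottle with black bulb, 30 mm across, 92 mm tall, origin at its underside, left of the stand. To be left alone.
- beaker_tea: Small beaker with tea-coloured content, 45 mm across, 57 mm tall, origin at its underside, to the right in front of the stand. To be left alone.
- petri_dish: Petri dish, 54 mm across, 13 mm tall, origin at its underside, in front of the stand on the left. To be left alone.

How it is judged:
By the outcome, as a careful person would: the job done as asked, in the order asked, and still so for the second after the job is handed in, with the robot touching nothing.
It also fails if it takes over 72 s, if anything falls off the work surface, if the arm or the gripper's body presses on something with over 40 N, if the wrist force passes 120 N, or if a joint passes its speed limit or range.

## Working session

There is one attempt and no reset: what is moved stays moved. The work goes in short steps, Python scripts to look and compute and a shell command to move; the robot and the scene stay as the last step left them, time stands still between calls to the robot, and variables do not carry over. Pictures are saved under pics/ and viewed, at most 15 in all, crops included, and the job is handed in when it is done.

```bash
mkdir -p pics; ls; cat > h.py <<'E'
from workcell import *
import numpy as np, cv2
def ray(cam,px,ci=None):
    c=ci or camera_info(cam); T=np.array(c["world_from_camera"])
    d=T[:3,:3]@np.array([(px[0]-c["cx"])/c["fx"],(px[1]-c["cy"])/c["fy"],1.]); return T[:3,3],d/np.linalg.norm(d)
def onz(cam,px,z,ci=None):
    o,d=ray(cam,px,ci); return o+d*(z-o[2])/d[2]
def tri(rays):
    A=np.zeros((3,3));b=np.zeros(3)
    for o,d in rays:
        P=np.eye(3)-np.outer(d,d);A+=P;b+=P@o
    x=np.linalg.solve(A,b); return x,[np.linalg.norm((np.eye(3)-np.outer(d,d))@(x-o)) for o,d in rays]
def proj(cam,p,ci=None):
    c=ci or camera_info(cam);T=np.linalg.inv(np.array(c["world_from_camera"]));q=T[:3,:3]@p+T[:3,3]
    return np.array([c["fx"]*q[0]/q[2]+c["cx"],c["fy"]*q[1]/q[2]+c["cy"]])
def save(n,im): cv2.imwrite("pics/"+n,im[:,:,::-1])
E
python3 - <<'E'
from h import *
np.set_printoptions(precision=4,suppress=True)
a=capture("top");b=capture("side");save("top0.png",a);save("side0.png",b)
for n in ["stand","stand_kerb","stand_bar","dock","dock_face","tablet","tablet_near_edge","tablet_left_edge","tablet_far_edge","dropper_bottle","beaker_tea","petri_dish"]:
    r={}
    for c in ["top","side"]:
        q=recognise(n,c); 
        if q: r[c]=q[0]; print(n,c,np.round(q[0]["centre"],1),round(q[0]["score"],2))
    if len(r)==2:
        x,e=tri([ray(c,r[c]["centre"]) for c in r]);print("   ",x,np.round(e,4))
E
```

```text
pics
stand top [295.2 193.3] 0.85
stand side [322.6 262.6] 0.61
    [ 0.5964 -0.0945 -0.0204] [0.0046 0.0046]
stand_kerb top [292.9 190. ] 0.95
stand_kerb side [320.8 258.5] 0.95
    [ 0.5958 -0.0904 -0.0059] [0.0089 0.0089]
stand_bar top [291.3 195.7] 0.85
stand_bar side [321.5 257.9] 0.96
    [ 0.5921 -0.0863 -0.0153] [0.0032 0.0032]
dock_face top [289.1 194.8] 0.72
dock_face side [318.9 257.9] 0.85
    [ 0.5905 -0.0833 -0.0186] [0.0073 0.0073]
tablet top [332.5 237.1] 0.6
tablet side [285.5 273.6] 0.66
    [ 0.5119 -0.1562  0.0378] [0.0028 0.0028]
tablet_near_edge top [331.8 241.1] 0.73
tablet_near_edge side [281.5 275.7] 0.66
    [ 0.5047 -0.1564  0.0278] [0.0017 0.0017]
tablet_left_edge top [331.4 238.5] 0.78
tablet_left_edge side [279.8 276. ] 0.73
    [ 0.5053 -0.1566  0.0289] [0.0025 0.0025]
tablet_far_edge top [330.3 237.9] 0.84
tablet_far_edge side [283.8 275. ] 0.79
    [ 0.5099 -0.154   0.0271] [0.001 0.001]
dropper_bottle top [215.  219.1] 0.81
dropper_bottle side [303.8 191.7] 0.54
    [0.5427 0.0565 0.0276] [0. 0.]
beaker_tea top [382.7 312.7] 0.96
beaker_tea side [210.1 310.5] 0.7
    [ 0.373  -0.2444  0.0385] [0.0016 0.0016]
petri_dish top [242.  280.9] 0.92
petri_dish side [251.7 217.5] 0.66
    [ 0.4291  0.0069 -0.014 ] [0.0029 0.0029]
```

View pics/top0.png

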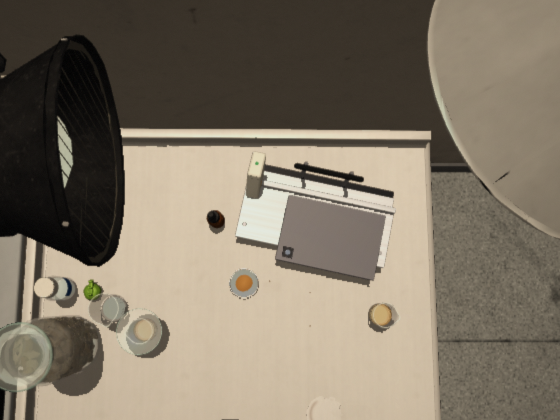

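View pics/side0.png

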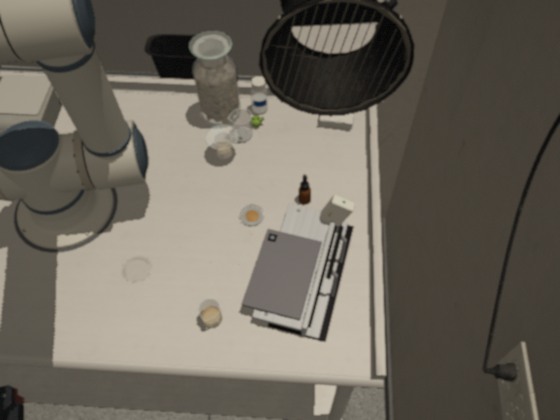

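```bash
python3 - <<'E'
from h import *
np.set_printoptions(precision=4,suppress=True)
a=capture("top");b=capture("side")
for n in ["tablet","dock","stand"]:
  for c in ["top","side"]:
    for q in trace(n,c)[:1]:
        m=q["mask"].astype(np.uint8);k,_=cv2.findContours(m,0,2);k=max(k,key=cv2.contourArea)
        p=cv2.approxPolyDP(k,4,True)[:,0];print(n,c,round(q["score"],2),m.sum(),p.tolist())
        if n=="tablet":
            for z in [.038,.047]: print(z,[np.round(onz(c,x,z)[:2],3).tolist() for x in cv2.boxPoints(cv2.minAreaRect(k))])
for c in ["top","side"]:
    i=camera_info(c);print(c,i["fx"],np.array(i["world_from_camera"]))
s=state();print(s)
E
```

```text
tablet top 0.58 6651 [[288, 197], [277, 259], [373, 278], [384, 216]]
0.038 [[0.468, -0.051], [0.588, -0.075], [0.551, -0.256], [0.432, -0.229]]
0.047 [[0.467, -0.05], [0.586, -0.075], [0.55, -0.254], [0.432, -0.227]]
tablet side 0.56 4754 [[269, 229], [242, 304], [298, 318], [320, 243]]
0.038 [[0.43, -0.231], [0.455, -0.045], [0.585, -0.076], [0.55, -0.256]]
0.047 [[0.431, -0.235], [0.456, -0.05], [0.585, -0.081], [0.55, -0.259]]
dock top 0.8 662 [[264, 153], [252, 153], [248, 196], [258, 194]]
dock side 0.89 636 [[334, 196], [320, 217], [339, 224], [354, 204]]
stand top 0.59 7084 [[253, 152], [236, 236], [277, 244], [286, 200], [292, 194], [383, 214], [377, 265], [384, 265], [395, 211], [392, 191], [353, 183], [362, 178], [352, 172], [306, 162], [294, 164], [299, 171], [268, 165], [264, 153]]
stand side 0.93 6081 [[351, 200], [334, 194], [321, 209], [288, 204], [281, 231], [321, 243], [298, 320], [257, 308], [252, 318], [264, 321], [269, 329], [325, 339], [353, 230], [346, 222], [354, 206]]
top 541.3498931698485 [[ 0.0013 -0.9895  0.1444  0.3972]
 [-0.9998 -0.0042 -0.0198 -0.0307]
 [ 0.0202 -0.1444 -0.9893  1.0077]
 [ 0.      0.      0.      1.    ]]
side 542.7073920211952 [[ 0.998   0.0511 -0.0374  0.5501]
 [ 0.0632 -0.8438  0.5329 -0.6386]
 [-0.0043 -0.5342 -0.8454  1.047 ]
 [ 0.      0.      0.      1.    ]]
{'time': 1.7, 'qpos': array([-1.3197,  0.0911,  1.2307, -0.    ,  1.8198, -0.0567]), 'joint_vel': array([ 0.    , -0.0012,  0.0012,  0.0009,  0.0014,  0.0002]), 'joint_efforts': array([ -0.0006, -44.6181, -40.6497,   0.0698,   0.0197,  -0.    ]), 'tool_pos': array([ 0.1818, -0.5718,  0.2226]), 'tool_rot': array([ 0.9882,  0.1533, -0.    , -0.    ]), 'contact_force': array([-0.2882, -0.1906, -0.4463]), 'wrist_torque': array([-0.0248, -0.0548, -0.0519]), 'gripper_force': 0.0, 'gripper_width': 0.08731638465460818}
```

The top view shows the tablet at about (330,237), the white dock at (256,175), the bar from (297,165) to (360,178), the dish at (243,283) and the beaker at (382,315). The side view agrees with this. The tool only ever points down, so I'll push the open fingers' sides against the near edge and raise it by friction, with the kerb as the stop.

```bash
python3 -m inch '[[1,0.95,-0.985,0,0],[1,0.95,-0.985,0,0],[1,0.95,-0.985,0,0],[1,0.95,-0.985,0,0]]' && python3 -m inch '[[1,0.95,-0.985,0,0],[1,0.95,-0.985,0,0],[1,0.95,-0.985,0,0],[1,0.95,-0.985,0,0]]' && python3 -m inch '[[1,0.95,-0.985,0,0.32],[1,0.95,-0.985,0,0.32],[1,0.95,-0.985,0,0.32],[1,0.95,-0.985,0,0.32],[1,0.95,-0.985,0,0.32]]'
python3 - <<'E'
from h import *
np.set_printoptions(precision=4,suppress=True)
ci=camera_info("wrist");a=capture("wrist");save("w0.png",a);print(np.array(ci["world_from_camera"]),ci["fx"])
b=capture("top")
for n in ["tablet","dock","stand_bar","stand"]:
  for c,i in (("wrist",ci),):
    for q in trace(n,c)[:1]:
        m=q["mask"].astype(np.uint8);k,_=cv2.findContours(m,0,2);k=max(k,key=cv2.contourArea)
        p=cv2.approxPolyDP(k,3,True)[:,0];print(n,c,round(q["score"],2),m.sum(),p.tolist())
        for z in [.047]: print(z,[np.round(onz(c,x,z,i)[:2],4).tolist() for x in p])
E
```

```text
time: 2.2
tool_pos: [0.2558, -0.4231, 0.2236]
tool_rot: [0.988, 0.155, 0.0, 0.001]
contact_force: [-0.5, -0.6, 0.4]
gripper_width: 0.0881
gripper_force: 0.0
time: 2.7
tool_pos: [0.3282, -0.2768, 0.223]
tool_rot: [0.988, 0.155, 0.0, 0.0]
contact_force: [0.1, -0.0, 0.4]
gripper_width: 0.0879
gripper_force: 0.0
time: 3.32
tool_pos: [0.4006, -0.1312, 0.2225]
tool_rot: [0.995, -0.097, -0.0, 0.0]
contact_force: [-0.9, -0.5, -1.2]
gripper_width: 0.0883
gripper_force: 0.0
[[-0.1931 -0.9512 -0.2408  0.4652]
 [-0.9812  0.1876  0.0456 -0.1439]
 [ 0.0018  0.245  -0.9695  0.3845]
 [ 0.      0.      0.      1.    ]] 293.77662188027904
dock wrist 0.71 1848 [[90, 0], [128, 44], [149, 44], [150, 21], [144, 12], [151, 5], [150, 0]]
0.047 [[0.6291, 0.0222], [0.5834, -0.0024], [0.5792, -0.0238], [0.5994, -0.0312], [0.6084, -0.0277], [0.613, -0.0366], [0.6175, -0.0369]]
stand_bar wrist 0.72 1496 [[55, 89], [57, 96], [93, 110], [117, 112], [126, 104], [122, 90], [88, 83]]
0.047 [[0.5567, 0.0886], [0.5496, 0.0892], [0.5284, 0.0561], [0.5213, 0.0311], [0.5274, 0.0187], [0.5419, 0.0183], [0.5556, 0.0517]]
stand wrist 0.63 15591 [[91, 0], [129, 45], [139, 120], [203, 119], [199, 28], [215, 25], [372, 29], [367, 120], [377, 121], [384, 30], [389, 13], [382, 9], [382, 0]]
0.047 [[0.6289, 0.0213], [0.5823, -0.0031], [0.5086, 0.0101], [0.4961, -0.0594], [0.5836, -0.0786], [0.5831, -0.0954], [0.5485, -0.2529], [0.4601, -0.2366], [0.4569, -0.2473], [0.5452, -0.2649], [0.5597, -0.2716], [0.5646, -0.265], [0.5726, -0.2659]]
```

View pics/w0.png

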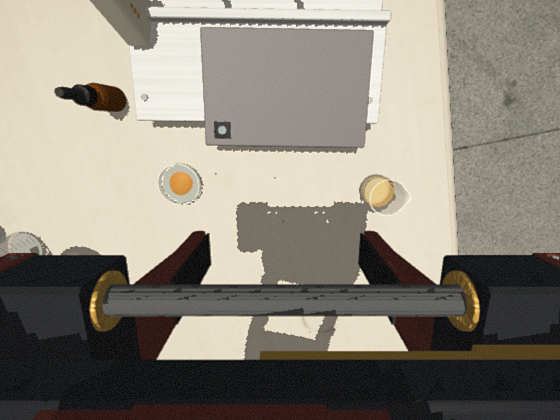

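The wrist view shows the tablet corners at (201,27), (373,29), (365,147) and (206,145), with the deck's front edge from (138,121) to (378,124). The kerb's front is near row 20, and the dish and beaker are clear of the path.

```bash
python3 - <<'E'
from h import *
np.set_printoptions(precision=4,suppress=True)
ci=camera_info("wrist")
for n,z,P in [("tab",.047,[(201,27),(373,29),(365,147),(206,145)]),("deck",.038,[(138,121),(378,124)]),("kerbtop",.05,[(152,20),(390,21)])]:
    Q=np.array([onz("wrist",p,z,ci)[:2] for p in P]);print(n,Q.tolist())
    d=Q[0]-Q[1];print(" yaw",np.arctan2(d[1],d[0])-np.pi/2,np.linalg.norm(d))
    if n=="tab":
        c=Q.mean(0);d=Q[3]-Q[2];print(" near yaw",np.arctan2(d[1],d[0])-np.pi/2,np.linalg.norm(d),"c",c,"near mid",(Q[2]+Q[3])/2,"far mid",(Q[0]+Q[1])/2)
im=cv2.imread("pics/w0.png")[0:160,60:460];cv2.imwrite("pics/w0c.png",cv2.resize(im,(800,320)))
s=state();print(s["contact_force"],s["tool_pos"],s["time"])
E
```

```text
tab [[0.5838769733993048, -0.08121194032552544], [0.5476375540211039, -0.2542872890812485], [0.4308000054107406, -0.23081218095411649], [0.46795154154810337, -0.05548982902221329]]
 yaw -0.20640330483182323 0.17682865113941315
 near yaw -0.20881522966939947 0.1792154115144674 c [ 0.5076 -0.1555] near mid [ 0.4494 -0.1432] far mid [ 0.5658 -0.1677]
deck [[0.5088733788335112, 0.01551847833207029], [0.452522454883044, -0.25094055613028693]]
 yaw -0.20840986133317374 0.272352425501744
kerbtop [[0.5985987150234133, -0.034803871814373555], [0.5507666638763039, -0.2711138001227289]]
 yaw -0.19971406055383678 0.2411022341954544
[-0.5277 -0.1667  0.1359] [ 0.4    -0.1313  0.2226] 3.625
```

View pics/w0c.png

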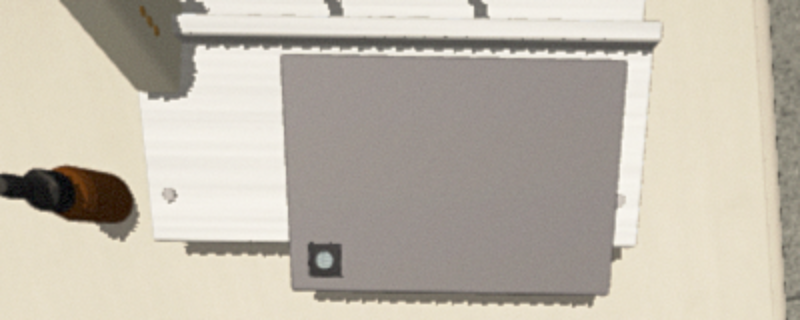

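```bash
python3 -m inch '[[1,0,0,0.85,0.009],[1,0,0,0.85,0.009],[1,0,0,0.85,0.009]]' && python3 -m inch '[[1,0,0,0.45,0],[1,0,0,0.84,0],[1,0,0,0.84,0],[1,0,0,0.84,0]]' && python3 -m inch '[[1,0.1,0,0,0],[1,0.2,0,0,0],[1,0.2,0,0,0]]' && python3 -m inch '[[1,0.05,0,0,0],[1,0.1,0,0,0],[1,0.1,0,0,0]]'
```

```text
time: 4.0
tool_pos: [0.3983, -0.1299, 0.1174]
tool_rot: [0.995, -0.105, -0.003, -0.001]
contact_force: [-0.7, 0.4, 1.0]
gripper_width: 0.0879
gripper_force: 0.0
time: 4.5
tool_pos: [0.4019, -0.1311, 0.0232]
tool_rot: [0.995, -0.104, 0.002, 0.001]
contact_force: [1.2, -0.2, -0.0]
gripper_width: 0.0879
gripper_force: 0.0
time: 4.88
tool_pos: [0.425, -0.1356, 0.0206]
tool_rot: [0.995, -0.104, 0.0, 0.0]
contact_force: [-0.1, -0.5, -0.4]
gripper_width: 0.0877
gripper_force: 0.0
time: 5.25
tool_pos: [0.4357, -0.1378, 0.0197]
tool_rot: [0.995, -0.104, -0.0, -0.0]
contact_force: [-0.0, -0.3, -0.5]
gripper_width: 0.088
gripper_force: 0.0
```

```bash
python3 -m inch '[[1,0.03,0,0,0],[1,0.05,0,0,0],[1,0.05,0,0,0]]' && python3 -m inch '[[1,0.015,0,0,0],[1,0.03,0,0,0],[1,0.03,0,0,0]]'&& python3 -m inch '[[1,0.015,0,0,0],[1,0.03,0,0,0],[1,0.03,0,0,0]]'
```

```text
time: 5.62
tool_pos: [0.4412, -0.139, 0.0197]
tool_rot: [0.995, -0.104, -0.0, -0.0]
contact_force: [-1.8, 0.2, 1.1]
gripper_width: 0.0876
gripper_force: 1.0
time: 6.0
tool_pos: [0.4451, -0.1398, 0.0198]
tool_rot: [0.995, -0.104, 0.0, 0.0]
contact_force: [-0.6, 0.6, -0.6]
gripper_width: 0.0879
gripper_force: 0.6
time: 6.38
tool_pos: [0.4458, -0.14, 0.0198]
tool_rot: [0.995, -0.104, -0.004, -0.0]
contact_force: [-15.0, 2.7, 8.9]
gripper_width: 0.0879
gripper_force: 7.6
```

```bash
python3 -m inch '[[1,0,0,-0.03,0],[1,0,0,-0.06,0],[1,0,0,-0.06,0]]' && python3 -m inch '[[1,0,0,-0.05,0],[1,0,0,-0.06,0],[1,0,0,-0.06,0]]'
python3 - <<'E'
from h import *
a=capture("wrist");b=capture("side");save("w1.png",np.vstack([a[0:170,60:460],cv2.resize(b[180:350,200:400],(400,340))]))
E
```

```text
time: 6.75
tool_pos: [0.4457, -0.14, 0.0253]
tool_rot: [0.995, -0.104, -0.004, -0.0]
contact_force: [-8.7, -0.2, -1.4]
gripper_width: 0.0877
gripper_force: 4.5
time: 7.12
tool_pos: [0.4458, -0.14, 0.0326]
tool_rot: [0.995, -0.104, -0.003, -0.0]
contact_force: [-8.3, 1.1, -1.8]
gripper_width: 0.0878
gripper_force: 4.5
```

View pics/w1.png

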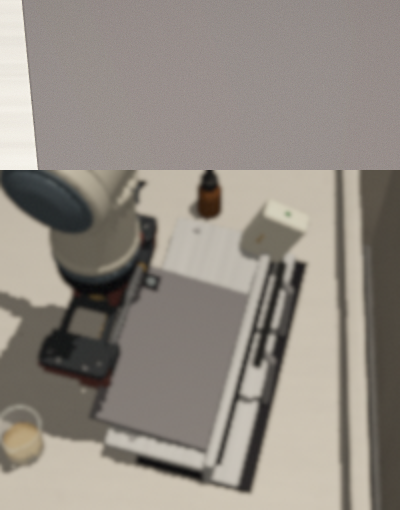

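```bash
python3 -m inch '[[1,0.005,0,-0.05,0],[1,0.01,0,-0.1,0],[1,0.01,0,-0.1,0]]' && python3 -m inch '[[1,0.01,0,-0.05,0],[1,0.02,0,-0.1,0],[1,0.02,0,-0.1,0]]'
python3 - <<'E'
from h import *
b=capture("side");save("s2.png",cv2.resize(b[180:350,200:400],(600,510)))
E
```

```text
time: 7.6
tool_pos: [0.4471, -0.1403, 0.0451]
tool_rot: [0.995, -0.104, -0.003, -0.0]
contact_force: [-9.8, 1.9, -1.0]
gripper_width: 0.0882
gripper_force: 5.1
time: 7.98
tool_pos: [0.4495, -0.1408, 0.0574]
tool_rot: [0.995, -0.104, -0.003, -0.0]
contact_force: [-11.4, 1.7, 0.0]
gripper_width: 0.0875
gripper_force: 5.5
```

View pics/s2.png

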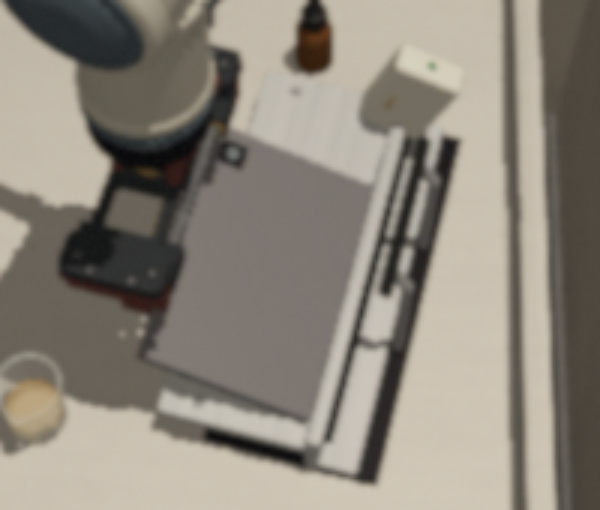

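The tablet is clearly tilting up: the gap over the deck at (160,390) keeps widening and the far edge sits along the kerb.

```bash
python3 -m inch '[[1,0.013,0,-0.05,0],[1,0.028,0,-0.1,0],[1,0.028,0,-0.1,0]]' && python3 -m inch '[[1,0.02,0,-0.05,0],[1,0.042,0,-0.1,0],[1,0.042,0,-0.1,0]]'&& python3 -m inch '[[1,0.025,0,-0.05,0],[1,0.055,0,-0.1,0],[1,0.055,0,-0.1,0]]'
```

```text
time: 8.4
tool_pos: [0.4534, -0.1416, 0.0699]
tool_rot: [0.995, -0.104, -0.002, -0.0]
contact_force: [-10.0, 1.2, 1.9]
gripper_width: 0.0876
gripper_force: 5.1
time: 8.78
tool_pos: [0.4593, -0.1427, 0.0825]
tool_rot: [0.995, -0.104, -0.001, -0.0]
contact_force: [-7.6, 1.7, 3.1]
gripper_width: 0.0882
gripper_force: 3.8
time: 9.15
tool_pos: [0.4669, -0.1444, 0.0949]
tool_rot: [0.995, -0.104, 0.0, 0.0]
contact_force: [-4.4, 1.3, 1.2]
gripper_width: 0.0879
gripper_force: 2.4
```

```bash
python3 -m inch '[[1,0.03,0,-0.035,0],[1,0.062,0,-0.073,0],[1,0.062,0,-0.073,0]]' && python3 -m inch '[[1,0.035,0,-0.038,0],[1,0.079,0,-0.075,0],[1,0.079,0,-0.075,0]]'&& python3 -m inch '[[1,0.042,0,-0.036,0],[1,0.088,0,-0.067,0],[1,0.088,0,-0.067,0]]'
```

```text
time: 9.52
tool_pos: [0.4739, -0.1459, 0.1035]
tool_rot: [0.995, -0.104, 0.0, 0.0]
contact_force: [-5.6, 1.1, 3.2]
gripper_width: 0.0879
gripper_force: 2.9
time: 9.9
tool_pos: [0.4835, -0.1479, 0.1125]
tool_rot: [0.995, -0.104, 0.001, 0.0]
contact_force: [-4.8, 1.7, 4.0]
gripper_width: 0.0882
gripper_force: 2.4
time: 10.28
tool_pos: [0.4941, -0.1502, 0.1202]
tool_rot: [0.995, -0.104, 0.001, 0.0]
contact_force: [-2.0, 0.7, 2.6]
gripper_width: 0.0879
gripper_force: 1.2
```

```bash
python3 -m inch '[[1,0.04,0,-0.025,0],[1,0.084,0,-0.05,0],[1,0.084,0,-0.05,0]]' && python3 -m inch '[[1,0.035,0,-0.018,0],[1,0.072,0,-0.034,0],[1,0.072,0,-0.034,0]]'&& python3 -m inch '[[1,0.025,0,-0.01,0],[1,0.05,0,-0.02,0],[1,0.05,0,-0.02,0]]'
python3 - <<'E'
from h import *
b=capture("side");a=capture("top");save("s3.png",np.hstack([cv2.resize(b[160:350,220:380],(400,475)),cv2.resize(a[130:290,220:420],(400,475))]))
E
```

```text
time: 10.65
tool_pos: [0.5039, -0.1523, 0.1261]
tool_rot: [0.995, -0.104, 0.0, 0.0]
contact_force: [-0.9, -0.6, 0.9]
gripper_width: 0.0878
gripper_force: 0.4
time: 11.02
tool_pos: [0.5122, -0.154, 0.1302]
tool_rot: [0.995, -0.104, 0.0, 0.0]
contact_force: [-0.5, -0.2, -0.8]
gripper_width: 0.0873
gripper_force: 0.3
time: 11.4
tool_pos: [0.5179, -0.1552, 0.1326]
tool_rot: [0.995, -0.104, 0.0, 0.0]
contact_force: [-0.3, 0.5, -1.2]
gripper_width: 0.0879
gripper_force: 0.2
```

View pics/s3.png

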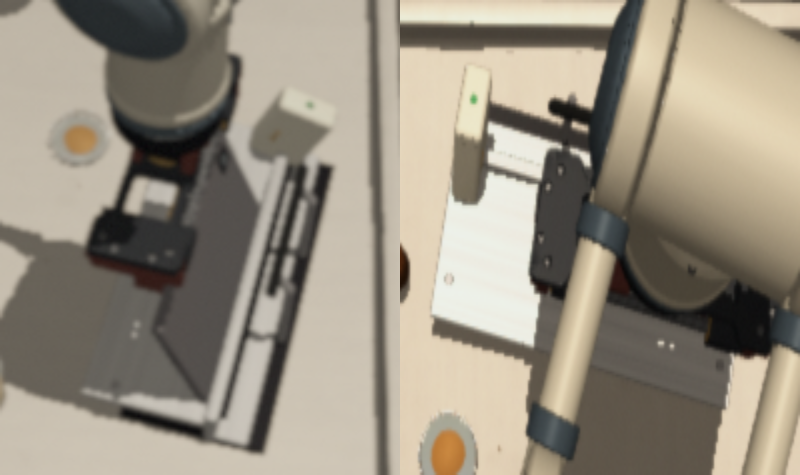

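The tablet stands at about 70 degrees and still leans towards the robot. It has to go past vertical onto the bar, so I'll keep following slowly.

```bash
python3 -m inch '[[1,0.035,0,-0.012,0],[1,0.07,0,-0.022,0],[1,0.07,0,-0.022,0]]' && python3 -m inch '[[1,0.035,0,-0.01,0],[1,0.07,0,-0.018,0],[1,0.07,0,-0.018,0]]'&& python3 -m inch '[[1,0.03,0,-0.005,0],[1,0.06,0,-0.01,0],[1,0.09,0,-0.01,0],[1,0.09,0,-0.01,0]]'&& python3 -m inch '[[1,0.02,0,0,0],[1,0.04,0,0,0],[1,0.06,0,0,0],[1,0.06,0,0,0]]'
python3 - <<'E'
from h import *
b=capture("side");a=capture("top");save("s4.png",np.hstack([cv2.resize(b[160:350,220:380],(400,475)),cv2.resize(a[130:290,220:420],(400,475))]))
E
```

```text
time: 11.88
tool_pos: [0.5262, -0.157, 0.1353]
tool_rot: [0.995, -0.104, 0.0, 0.0]
contact_force: [-0.2, 0.6, -0.4]
gripper_width: 0.0879
gripper_force: 0.2
time: 12.25
tool_pos: [0.5344, -0.1587, 0.1374]
tool_rot: [0.995, -0.104, 0.0, 0.0]
contact_force: [-0.1, -0.6, 0.7]
gripper_width: 0.0876
gripper_force: 0.1
time: 12.75
tool_pos: [0.5449, -0.1609, 0.1384]
tool_rot: [0.995, -0.104, -0.0, -0.0]
contact_force: [0.5, 0.6, 0.2]
gripper_width: 0.0876
gripper_force: 0.0
time: 13.25
tool_pos: [0.5518, -0.1624, 0.1385]
tool_rot: [0.995, -0.104, -0.0, -0.0]
contact_force: [-0.4, -0.6, 0.7]
gripper_width: 0.0876
gripper_force: 0.0
```

View pics/s4.png

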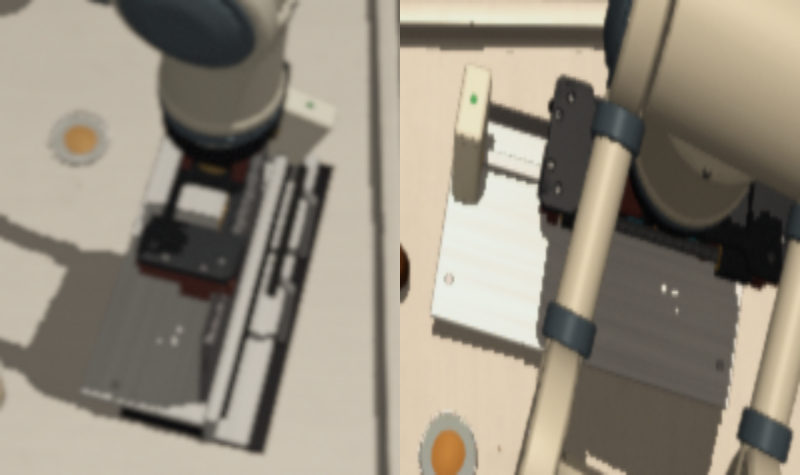

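```bash
python3 -m inch '[[1,0.02,0,0,0],[1,0.04,0,0,0],[1,0.06,0,0,0],[1,0.06,0,0,0]]'&& python3 -m inch '[[1,0.02,0,0,0],[1,0.04,0,0,0],[1,0.06,0,0,0],[1,0.06,0,0,0]]'&& python3 -m inch '[[1,0.02,0,0,0],[1,0.04,0,0,0],[1,0.06,0,0,0],[1,0.06,0,0,0]]'&& python3 -m inch '[[1,0.02,0,0,0],[1,0.04,0,0,0],[1,0.06,0,0,0],[1,0.06,0,0,0]]'
```

```text
time: 13.85
tool_pos: [0.5589, -0.1639, 0.1384]
tool_rot: [0.995, -0.104, -0.0, -0.0]
contact_force: [0.4, -0.2, 0.8]
gripper_width: 0.0882
gripper_force: 0.0
time: 14.35
tool_pos: [0.5659, -0.1654, 0.1384]
tool_rot: [0.995, -0.104, -0.0, -0.0]
contact_force: [0.4, 1.1, -0.7]
gripper_width: 0.0881
gripper_force: 0.0
time: 14.85
tool_pos: [0.573, -0.1669, 0.1384]
tool_rot: [0.995, -0.104, -0.0, -0.0]
contact_force: [0.1, -0.9, -0.1]
gripper_width: 0.0875
gripper_force: 0.0
time: 15.35
tool_pos: [0.58, -0.1684, 0.1384]
tool_rot: [0.995, -0.104, -0.0, -0.0]
contact_force: [0.2, -0.6, -0.2]
gripper_width: 0.0877
gripper_force: 0.0
```

```bash
python3 -m inch '[[1,-0.4,0,0,0],[1,-0.8,0,-0.2,0],[1,-1,0,-0.5,0],[1,-1,0,-0.5,0],[1,-1,0,-0.5,0]]'&& python3 -m inch '[[1,-0.4,0,-0.3,0],[1,-0.4,0,-0.3,0],[1,-0.4,0,-0.3,0]]'
python3 - <<'E'
from h import *
ci=camera_info("wrist");np.save("ci5.npy",ci,allow_pickle=True)
b=capture("side");a=capture("top");w=capture("wrist");save("s5.png",np.hstack([cv2.resize(b[160:350,220:380],(400,475)),cv2.resize(w,(400,300)) if 0 else cv2.copyMakeBorder(w[0:300,80:480],0,175,0,0,0)]));save("t5full.png",a);save("w5full.png",w);save("sd5full.png",b)
for n in ["tablet","dock"]:
  for c in ["top","side","wrist"]:
    for q in trace(n,c)[:1]:
        m=q["mask"].astype(np.uint8);k,_=cv2.findContours(m,0,2);k=max(k,key=cv2.contourArea)
        print(n,c,round(q["score"],2),cv2.approxPolyDP(k,3,True)[:,0].tolist())
E
```

```text
time: 15.98
tool_pos: [0.4627, -0.1435, 0.1981]
tool_rot: [0.995, -0.104, 0.0, -0.0]
contact_force: [-0.6, 0.2, -0.2]
gripper_width: 0.0876
gripper_force: 0.0
time: 16.35
tool_pos: [0.4159, -0.1336, 0.233]
tool_rot: [0.995, -0.104, -0.001, -0.0]
contact_force: [0.3, -1.3, -0.3]
gripper_width: 0.0876
gripper_force: 0.0
tablet top 0.91 [[287, 196], [332, 206], [349, 193], [359, 197], [364, 205], [385, 213], [403, 182], [297, 160]]
tablet side 0.58 [[341, 219], [318, 243], [299, 320], [323, 300]]
tablet wrist 0.71 [[180, 0], [203, 50], [365, 52], [389, 0]]
dock top 0.84 [[262, 153], [253, 154], [247, 173], [249, 197], [259, 193]]
dock side 0.82 [[354, 203], [334, 195], [319, 217], [335, 222], [340, 217], [345, 219]]
dock wrist 0.89 [[89, 0], [89, 16], [133, 64], [154, 63], [154, 42], [149, 33], [154, 24], [139, 0]]
```

View pics/s5.png

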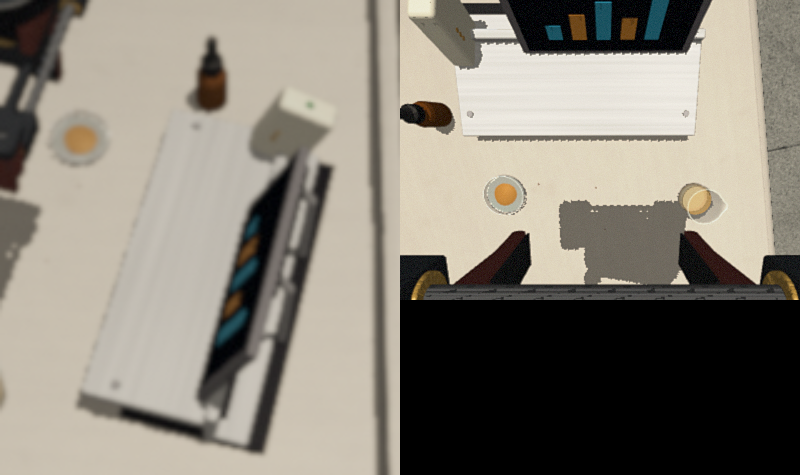

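```bash
python3 - <<'E'
from h import *
np.set_printoptions(precision=4,suppress=True)
ci=np.load("ci5.npy",allow_pickle=True).item()
O=np.array([.5366,-.1193]);R=np.array([[.9784,-.2065],[.2065,.9784]])
def S(p): return R@(p[:2]-O)
for n,z,P in [("foot",.0408,[(203,50),(365,52)]),("deckfront",.038,[(142,136),(375,135)]),("dockfoot",.038,[(154,63)])]:
    print(n,[S(onz("wrist",p,z,ci)) for p in P])
w=cv2.imread("pics/w5full.png")[0:90,130:400];cv2.imwrite("pics/w5c.png",cv2.resize(w,(800,267),interpolation=cv2.INTER_CUBIC))
print(state()["time"])
E
```

```text
foot [array([0.0378, 0.0495]), array([ 0.0356, -0.1281])]
deckfront [array([-0.0538,  0.1286]), array([-0.053 , -0.1465])]
dockfoot [array([0.0253, 0.1057])]
16.8
```

View pics/w5c.png

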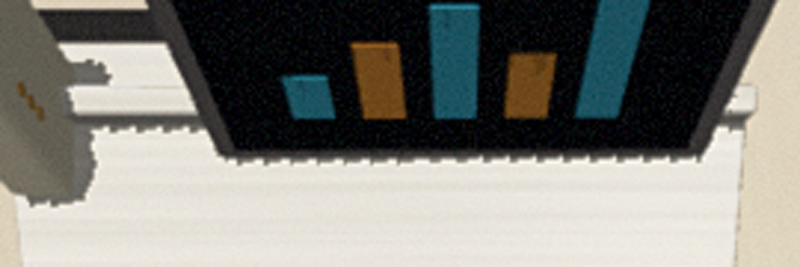

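The screen faces the robot and the tablet leans on the bar. The foot runs parallel to the kerb from about (207,51) to (363,52) in the full image. Now I'll check how close to home it is.

```bash
python3 - <<'E'
from h import *
np.set_printoptions(precision=1,suppress=True)
ci=np.load("ci5.npy",allow_pickle=True).item()
O=np.array([.5366,-.1193]);R=np.array([[.9784,-.2065],[.2065,.9784]])
def W(x,y,z): return np.r_[R.T@np.array([x,y])+O,z]
from scipy.optimize import brentq
def pose(d):
    # back corner foot at (xb,38); back face line tangent to bar circle (74,123) r5
    xb0=45-12*np.tan(np.radians(18.0)); xb=xb0-d
    f=lambda a:(74-xb)*np.cos(a)-(123-38)*np.sin(a)-5
    a=brentq(f,0,.8); u=np.array([np.sin(a),np.cos(a)]);n=np.array([-np.cos(a),np.sin(a)])
    b=np.array([xb,38]);return np.degrees(a),b,b+9*n,b+120*u,b+120*u+9*n
for d in [0,3,6]:
    a,b,s,bt,st=pose(d);print("short",d,"lean",a,"foot screen",s,"topback",bt)
    for y in (.049,-.131):
        print("  y",y,"foot wrist",proj("wrist",W(s[0]/1e3,y,s[1]/1e3),ci),*[v for c in("top","side") for v in (c,"foot",proj(c,W(s[0]/1e3,y,s[1]/1e3)),"tb",proj(c,W(bt[0]/1e3,y,bt[1]/1e3)),"ts",proj(c,W(st[0]/1e3,y,st[1]/1e3)))])
print("ref deck/kerb wrist",proj("wrist",W(-.055,.127,.038),ci),proj("wrist",W(-.055,-.147,.038),ci),"kerbtop front right end",proj("wrist",W(.045,-.147,.05),ci),"dock",proj("top",W(.045,.1,.115)))
t=cv2.imread("pics/t5full.png")[140:230,270:420];s=cv2.imread("pics/sd5full.png")[205:335,270:370]
cv2.imwrite("pics/x5.png",np.hstack([cv2.resize(t,(450,585)) if 0 else cv2.copyMakeBorder(cv2.resize(t,None,fx=3,fy=3,interpolation=2),0,120,0,0,0),cv2.resize(s,None,fx=3,fy=3,interpolation=2)]))
E
```

```text
short 0 lean 18.014101507508332 foot screen [32.5 40.8] topback [ 78.2 152.1]
  y 0.049 foot wrist [203.8  55.2] top foot [288.9 198.8] tb [297.9 159.2] ts [297.  163.8] side foot [318.  241.5] tb [343.6 219. ] ts [339.4 217.3]
  y -0.131 foot wrist [367.4  55.1] top foot [386.  219.5] tb [406.5 182.2] ts [406.  186.9] side foot [296.  319.7] tb [321.8 303.2] ts [317.2 301.4]
short 3 lean 19.79004369560418 foot screen [29.6 41. ] topback [ 78.7 150.9]
  y 0.049 foot wrist [203.9  58.1] top foot [288.6 200.3] tb [297.9 159.1] ts [297.  163.6] side foot [316.7 241.2] tb [343.8 219.4] ts [339.7 217.6]
  y -0.131 foot wrist [367.3  57.9] top foot [385.7 221. ] tb [406.3 182.1] ts [405.9 186.7] side foot [294.6 319.3] tb [322.1 303.6] ts [317.5 301.7]
short 6 lean 21.524394723047386 foot screen [26.7 41.3] topback [ 79.1 149.6]
  y 0.049 foot wrist [204.   60.9] top foot [288.3 201.9] tb [297.9 159.1] ts [297.  163.5] side foot [315.3 240.8] tb [344.  219.8] ts [339.9 217.9]
  y -0.131 foot wrist [367.2  60.7] top foot [385.5 222.5] tb [406.2 182. ] ts [405.8 186.5] side foot [293.1 318.8] tb [322.3 303.9] ts [317.7 302. ]
ref deck/kerb wrist [143.5 137. ] [375.2 136.8] kerbtop front right end [385.7  40. ] dock [262.9 177.3]
```

View pics/x5.png

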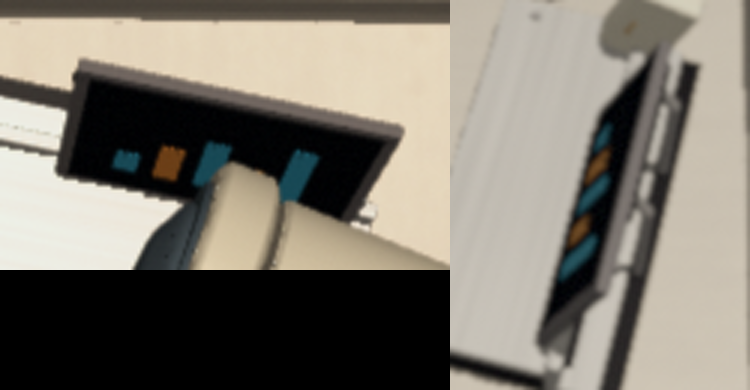

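The foot is home along its whole length, within the measuring error. Next is the gentle push to the left from the right side. The fingers stay shut and the tip is at z≈0.092, so the gripper's body clears the tablet's top edge.

```bash
python3 -m inch '[[-1,0.36,0.55,0,0],[-1,0.72,0.55,0,0],[-1,0.72,0.55,0,0],[-1,0.72,0.55,0,0]]' 20 && python3 -m inch '[[-1,0.36,0.3,0,0],[-1,0.72,0.55,0,0],[-1,0.72,0.55,0,0],[-1,0.72,0.55,0,0]]' && python3 -m inch '[[-1,0,0,0.4,0],[-1,0,0,0.8,0],[-1,0,0,0.8,0]]' && python3 -m inch '[[-1,0,0,0.36,0],[-1,0,0,0.36,0],[-1,0,0,0.36,0]]'
python3 - <<'E'
from h import *
O=np.array([.5366,-.1193]);R=np.array([[.9784,-.2065],[.2065,.9784]])
s=state();print(R@(s["tool_pos"][:2]-O),s["tool_pos"])
E
```

```text
time: 17.3
tool_pos: [0.4861, -0.2157, 0.2343]
tool_rot: [0.995, -0.104, -0.001, -0.0]
contact_force: [-0.1, 0.7, -0.0]
gripper_width: 0.0514
gripper_force: 0.0
time: 17.8
tool_pos: [0.5566, -0.2975, 0.236]
tool_rot: [0.995, -0.104, 0.001, 0.0]
contact_force: [-0.0, 0.3, 0.5]
gripper_width: 0.0115
gripper_force: 0.0
time: 18.18
tool_pos: [0.5547, -0.2961, 0.136]
tool_rot: [0.995, -0.104, -0.003, -0.001]
contact_force: [-0.5, 0.4, -0.5]
gripper_width: 0.0008
gripper_force: 0.0
time: 18.55
tool_pos: [0.5581, -0.2987, 0.0993]
tool_rot: [0.995, -0.104, 0.002, 0.001]
contact_force: [0.5, 0.5, 0.7]
gripper_width: 0.0006
gripper_force: 0.0
[ 0.05809107 -0.17112395] [ 0.55810117 -0.29873984  0.09927185]
```

```bash
python3 -m inch '[[-1,0.03,-0.1,0.03,0],[-1,0.03,-0.18,0.03,0],[-1,0.03,-0.18,0.03,0]]' && python3 -m inch '[[-1,0,-0.05,0,0],[-1,0,-0.1,0,0],[-1,0,-0.1,0,0]]' && python3 -m inch '[[-1,0,-0.05,0,0],[-1,0,-0.1,0,0],[-1,0,-0.1,0,0]]'&& python3 -m inch '[[-1,0,-0.05,0,0],[-1,0,-0.1,0,0],[-1,0,-0.1,0,0]]'
```

```text
time: 18.92
tool_pos: [0.5657, -0.2771, 0.0922]
tool_rot: [0.995, -0.104, 0.0, 0.0]
contact_force: [0.3, -0.4, -0.1]
gripper_width: 0.0005
gripper_force: 0.0
time: 19.3
tool_pos: [0.5678, -0.266, 0.0917]
tool_rot: [0.995, -0.104, -0.0, -0.0]
contact_force: [0.6, -0.1, 0.0]
gripper_width: 0.0007
gripper_force: 0.2
time: 19.68
tool_pos: [0.5703, -0.2538, 0.0917]
tool_rot: [0.995, -0.104, -0.0, -0.0]
contact_force: [0.7, 0.8, 0.1]
gripper_width: 0.0006
gripper_force: 0.0
time: 20.05
tool_pos: [0.5728, -0.242, 0.0917]
tool_rot: [0.995, -0.104, -0.0, -0.0]
contact_force: [-0.8, -0.3, -0.4]
gripper_width: 0.0004
gripper_force: 0.0
```

```bash
python3 - <<'E'
from h import *
b=capture("side");a=capture("top")
save("s6.png",np.hstack([cv2.resize(b[190:340,240:380],(420,450)),cv2.resize(a[140:260,220:360],(420,360),interpolation=2)[:, :] if 0 else cv2.copyMakeBorder(cv2.resize(a[140:260,230:355],(375,360)),0,90,0,0,0)]))
for c in ["top","side"]:
    for q in trace("tablet",c)[:1]:
        m=q["mask"].astype(np.uint8);k,_=cv2.findContours(m,0,2);k=max(k,key=cv2.contourArea);print(c,round(q["score"],2),cv2.approxPolyDP(k,3,True)[:,0].tolist())
s=state();print(s["contact_force"],s["time"])
E
```

```text
top 0.64 [[278, 155], [272, 198], [349, 215], [361, 205], [362, 197], [342, 196], [342, 169]]
[ 0.09391788  0.08051513 -0.45599869] 20.25
```

```bash
python3 -m inch '[[-1,0,-0.05,0,0],[-1,0,-0.1,0,0],[-1,0,-0.1,0,0]]' && python3 -m inch '[[-1,0,-0.017,0,0],[-1,0,-0.017,0,0]]' && python3 -m inch '[[-1,0,-0.01,0,0],[-1,0,-0.01,0,0]]'&& python3 -m inch '[[-1,0,-0.01,0,0],[-1,0,-0.01,0,0]]'
```

```text
time: 20.62
tool_pos: [0.5752, -0.2305, 0.0916]
tool_rot: [0.995, -0.104, -0.0, -0.0]
contact_force: [-0.4, -0.6, -0.3]
gripper_width: 0.0007
gripper_force: 0.3
time: 20.88
tool_pos: [0.5755, -0.2291, 0.0917]
tool_rot: [0.995, -0.104, -0.0, -0.0]
contact_force: [-0.5, -1.4, -0.6]
gripper_width: 0.0003
gripper_force: 0.6
time: 21.12
tool_pos: [0.5758, -0.228, 0.0917]
tool_rot: [0.995, -0.104, 0.0, 0.0]
contact_force: [-0.5, -1.5, -0.7]
gripper_width: 0.0005
gripper_force: 0.8
time: 21.38
tool_pos: [0.5761, -0.2267, 0.0917]
tool_rot: [0.995, -0.104, 0.0, -0.0]
contact_force: [-1.3, -1.2, 0.0]
gripper_width: 0.0004
gripper_force: 0.7
```

```bash
python3 -m inch '[[-1,0,-0.01,0,0],[-1,0,-0.01,0,0]]' && python3 -m inch '[[-1,0,-0.01,0,0],[-1,0,-0.01,0,0]]'
```

```text
time: 21.62
tool_pos: [0.5764, -0.2255, 0.0917]
tool_rot: [0.995, -0.104, 0.0, -0.0]
contact_force: [-0.1, -0.8, -0.4]
gripper_width: 0.0005
gripper_force: 0.6
time: 21.88
tool_pos: [0.5766, -0.2243, 0.0917]
tool_rot: [0.995, -0.104, -0.0, -0.0]
contact_force: [-0.2, -1.6, -1.1]
gripper_width: 0.0007
gripper_force: 0.6
```

```bash
python3 -m inch '[[-1,0,-0.008,0,0],[-1,0,-0.008,0,0]]'
```

```text
time: 22.12
tool_pos: [0.5767, -0.2234, 0.0917]
tool_rot: [0.995, -0.104, -0.0, -0.0]
contact_force: [0.4, -1.7, -0.1]
gripper_width: 0.0005
gripper_force: 0.6
```

```bash
python3 -m inch '[[-1,0,-0.008,0,0],[-1,0,-0.008,0,0]]'
```

```text
time: 22.38
tool_pos: [0.577, -0.2225, 0.0917]
tool_rot: [0.995, -0.104, -0.0, -0.0]
contact_force: [0.4, -1.3, 0.1]
gripper_width: 0.0005
gripper_force: 0.6
```

```bash
python3 -m inch '[[-1,0,-0.008,0,0],[-1,0,-0.008,0,0]]'
```

```text
time: 22.62
tool_pos: [0.5772, -0.2215, 0.0917]
tool_rot: [0.995, -0.104, -0.0, -0.0]
contact_force: [-0.4, -1.4, 0.4]
gripper_width: 0.0006
gripper_force: 0.6
```

```bash
python3 - <<'E'
from h import *
a=capture("top")
for n in ("tablet","dock"):
    for q in trace(n,"top")[:1]:
        m=q["mask"].astype(np.uint8);k,_=cv2.findContours(m,0,2);k=max(k,key=cv2.contourArea);print(n,round(q["score"],2),cv2.approxPolyDP(k,2,True)[:,0].tolist())
save("t7full.png",a)
E
```

```text
tablet 0.84 [[266, 153], [260, 192], [262, 200], [337, 215], [348, 195], [340, 192], [331, 195], [326, 189], [329, 165]]
dock 0.95 [[262, 153], [254, 152], [250, 159], [245, 191], [249, 196], [256, 196], [259, 191], [264, 163]]
```

```bash
python3 -m inch '[[-1,0,-0.008,0,0],[-1,0,-0.008,0,0]]'
```

```text
time: 23.02
tool_pos: [0.5774, -0.2206, 0.0917]
tool_rot: [0.995, -0.104, -0.0, -0.0]
contact_force: [-0.1, -1.9, -1.4]
gripper_width: 0.0
gripper_force: 0.6
```

```bash
python3 -m inch '[[-1,0,-0.008,0,0],[-1,0,-0.008,0,0]]'
```

```text
time: 23.28
tool_pos: [0.5775, -0.22, 0.0917]
tool_rot: [0.995, -0.104, -0.0, 0.0]
contact_force: [-0.3, -3.1, -0.7]
gripper_width: 0.0005
gripper_force: 1.4
```

```bash
python3 -m inch '[[-1,0,-0.006,0,0],[-1,0,-0.006,0,0]]'
```

```text
time: 23.52
tool_pos: [0.5776, -0.2199, 0.0918]
tool_rot: [0.995, -0.105, 0.0, 0.001]
contact_force: [-1.0, -4.2, -0.3]
gripper_width: 0.0001
gripper_force: 2.5
```

The force rises to 4 N and the motion stops, so the tablet is against the dock. I'll back off, go up and round to the front view, and check.

```bash
python3 -m inch '[[-1,0,0.15,0,0],[-1,0,0.4,0,0],[-1,0,0.4,0,0]]' && python3 -m inch '[[-1,0,0,-0.5,0],[-1,0,0,-1,0],[-1,0,0,-1,0],[-1,0,0,-1,0]]' && python3 -m inch '[[-1,-0.5,0,-0.2,0],[-1,-1,0,-0.2,0],[-1,-1,-0.3,-0.2,0],[-1,-1,-0.3,-0.2,0]]' && python3 -m inch '[[-1,-0.4,-0.4,0,0],[-1,-0.7,-0.9,0,0],[-1,-0.7,-0.9,0,0],[-1,-0.7,-0.9,0,0]]'
python3 - <<'E'
from h import *
np.set_printoptions(precision=4,suppress=True)
ci=camera_info("wrist");np.save("ci8.npy",ci,allow_pickle=True)
w=capture("wrist");b=capture("side");t=capture("top")
save("w8full.png",w)
save("x8.png",np.hstack([cv2.resize(w[0:150,60:400],(476,210),interpolation=2),np.zeros((210,4,3),np.uint8)])if 0 else np.hstack([cv2.copyMakeBorder(cv2.resize(w[0:150,80:350],(540,300),interpolation=2),0,90,0,0,0),cv2.resize(b[195:325,280:365],(255,390),interpolation=2)]))
for n in ("tablet","dock"):
  for c in("wrist","top","side"):
    for q in trace(n,c)[:1]:
        m=q["mask"].astype(np.uint8);k,_=cv2.findContours(m,0,2);k=max(k,key=cv2.contourArea);print(n,c,round(q["score"],2),cv2.approxPolyDP(k,2,True)[:,0].tolist())
O=np.array([.5366,-.1193]);R=np.array([[.9784,-.2065],[.2065,.9784]])
W=lambda x,y,z:np.r_[R.T@np.array([x,y])+O,z]
print("pred home foot L/R",proj("wrist",W(.0325,.1,.0408),ci),proj("wrist",W(.0325,-.08,.0408),ci),"deck",proj("wrist",W(-.055,.127,.038),ci),proj("wrist",W(-.055,-.147,.038),ci))
E
```

```text
time: 23.9
tool_pos: [0.5671, -0.2678, 0.0917]
tool_rot: [0.994, -0.105, -0.0, -0.0]
contact_force: [-0.4, -0.5, 0.2]
gripper_width: 0.0004
gripper_force: 0.0
time: 24.4
tool_pos: [0.5679, -0.2655, 0.2114]
tool_rot: [0.995, -0.104, 0.0, -0.0]
contact_force: [0.3, -0.3, -0.9]
gripper_width: 0.0005
gripper_force: 0.0
time: 24.9
tool_pos: [0.4572, -0.204, 0.2339]
tool_rot: [0.995, -0.103, -0.001, -0.001]
contact_force: [-0.2, -0.7, -0.4]
gripper_width: 0.0008
gripper_force: 0.0
time: 25.4
tool_pos: [0.3983, -0.0828, 0.2349]
tool_rot: [0.995, -0.104, -0.0, 0.0]
contact_force: [0.3, -0.8, -0.5]
gripper_width: 0.0008
gripper_force: 0.0
tablet wrist 0.98 [[184, 0], [199, 41], [358, 41], [363, 39], [375, 0]]
tablet top 0.87 [[266, 154], [259, 193], [261, 200], [352, 219], [357, 216], [371, 183], [370, 176]]
tablet side 0.9 [[348, 200], [344, 200], [318, 220], [297, 289], [298, 295], [329, 278]]
dock wrist 0.97 [[154, 0], [175, 38], [194, 38], [195, 32], [183, 0]]
dock top 0.66 [[254, 151], [247, 172], [246, 194], [257, 197], [265, 154]]
dock side 0.53 [[344, 198], [334, 195], [321, 210], [320, 217]]
pred home foot L/R [198.0873  27.6974] [364.1454  27.8749] deck [180.96   112.4677] [415.8517 112.607 ]
```

View pics/x8.png

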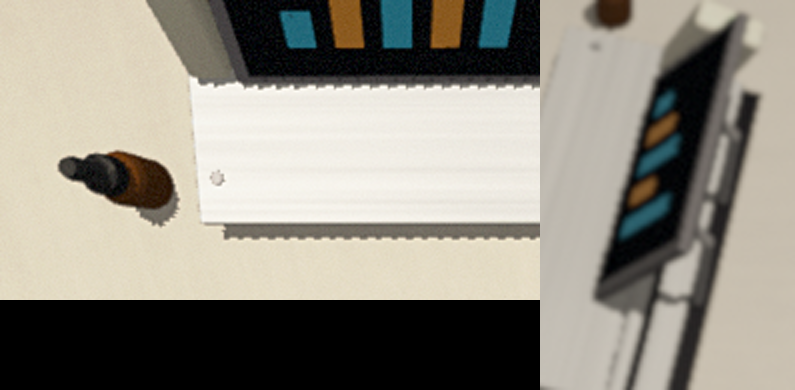

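The left side meets the dock, with no gap at about (244,78). But the foot is now near row 40, where home would be row 28, so it crept about 12 mm forward during the slide. I'll push it back low down with the open fingers.

```bash
python3 -m inch '[[1,0.35,0,0.4,0],[1,0.6,0,0.8,0],[1,0.6,0,0.8,0],[1,0.6,0,0.8,0]]' && python3 -m inch '[[1,0.1,0,0.4,0],[1,0.1,0,0.7,0],[1,0.1,0,0.7,0],[1,0.1,0,0.7,0]]' && python3 -m inch '[[1,0,0,0.03,0],[1,0.1,0,0.07,0],[1,0.1,0,0.07,0],[1,0.1,0,0.07,0]]'
python3 - <<'E'
from h import *
O=np.array([.5366,-.1193]);R=np.array([[.9784,-.2065],[.2065,.9784]])
s=state();print(R@(s["tool_pos"][:2]-O),s["tool_pos"])
E
```

```text
time: 26.35
tool_pos: [0.4685, -0.0979, 0.1409]
tool_rot: [0.995, -0.104, 0.0, 0.0]
contact_force: [0.2, -0.1, 0.7]
gripper_width: 0.037
gripper_force: 0.0
time: 26.85
tool_pos: [0.4815, -0.1006, 0.0591]
tool_rot: [0.995, -0.104, 0.002, 0.0]
contact_force: [-1.0, 0.3, -0.1]
gripper_width: 0.0768
gripper_force: 0.0
time: 27.35
tool_pos: [0.492, -0.1027, 0.0472]
tool_rot: [0.995, -0.104, -0.0, -0.0]
contact_force: [-0.6, -0.5, -0.7]
gripper_width: 0.0878
gripper_force: 0.0
[-0.04702343  0.00701204] [ 0.4920362  -0.10272757  0.04718298]
```

```bash
python3 -m inch '[[1,0,0,0.046,0],[1,0.15,0,0.046,0],[1,0.35,0,0.046,0],[1,0.35,0,0.046,0]]' && python3 -m inch '[[1,0.05,0,0,0],[1,0.08,0,0,0],[1,0.08,0,0,0]]' && python3 -m inch '[[1,0.02,0,0,0],[1,0.04,0,0,0],[1,0.04,0,0,0]]'
```

```text
time: 27.85
tool_pos: [0.5334, -0.1115, 0.0413]
tool_rot: [0.995, -0.104, -0.0, -0.0]
contact_force: [-1.0, 0.2, -0.3]
gripper_width: 0.088
gripper_force: 0.0
time: 28.22
tool_pos: [0.5424, -0.1134, 0.0419]
tool_rot: [0.995, -0.104, 0.0, 0.0]
contact_force: [0.1, -0.6, 0.8]
gripper_width: 0.0884
gripper_force: 0.0
time: 28.6
tool_pos: [0.5467, -0.1143, 0.0417]
tool_rot: [0.995, -0.104, -0.001, -0.0]
contact_force: [-4.0, 1.2, 1.0]
gripper_width: 0.0879
gripper_force: 1.8
```

```bash
python3 -m inch '[[1,0.02,0,0,0],[1,0.03,0,0,0],[1,0.03,0,0,0]]' && python3 -m inch '[[1,0.02,0,0,0],[1,0.03,0,0,0],[1,0.03,0,0,0]]'
```

```text
time: 28.98
tool_pos: [0.5506, -0.1152, 0.0415]
tool_rot: [0.995, -0.104, -0.0, -0.0]
contact_force: [-2.8, 1.1, -1.5]
gripper_width: 0.0878
gripper_force: 1.5
time: 29.35
tool_pos: [0.5544, -0.116, 0.0416]
tool_rot: [0.995, -0.104, 0.0, 0.0]
contact_force: [-1.7, 0.3, -1.5]
gripper_width: 0.0874
gripper_force: 0.8
```

```bash
python3 -m inch '[[1,0.015,0,0,0],[1,0.025,0,0,0],[1,0.025,0,0,0]]' && python3 -m inch '[[1,0.01,0,0,0],[1,0.015,0,0,0],[1,0.015,0,0,0]]'
```

```text
time: 29.72
tool_pos: [0.5573, -0.1166, 0.0419]
tool_rot: [0.995, -0.104, 0.0, 0.0]
contact_force: [-2.2, -0.2, -0.9]
gripper_width: 0.0877
gripper_force: 0.9
time: 30.1
tool_pos: [0.559, -0.1169, 0.0418]
tool_rot: [0.995, -0.104, 0.0, -0.0]
contact_force: [-2.5, 0.2, -0.3]
gripper_width: 0.0877
gripper_force: 1.0
```

```bash
python3 -m inch '[[1,0.01,0,0,0],[1,0.01,0,0,0]]'
```

```text
time: 30.35
tool_pos: [0.5602, -0.1172, 0.0418]
tool_rot: [0.995, -0.104, 0.0, 0.0]
contact_force: [-1.7, 1.1, -0.9]
gripper_width: 0.0878
gripper_force: 0.9
```

Still sliding freely at about 2 N, with TCP stand x≈0.0227. I'll continue in 1 mm steps.

```bash
python3 -m inch '[[1,0.01,0,0,0],[1,0.01,0,0,0]]'
```

```text
time: 30.6
tool_pos: [0.5612, -0.1174, 0.0418]
tool_rot: [0.995, -0.104, -0.0, -0.0]
contact_force: [-2.3, 0.0, -0.9]
gripper_width: 0.0878
gripper_force: 1.2
```

```bash
python3 -m inch '[[1,0.01,0,0,0],[1,0.01,0,0,0]]'
```

```text
time: 30.85
tool_pos: [0.5615, -0.1175, 0.0416]
tool_rot: [0.995, -0.104, -0.001, -0.0]
contact_force: [-7.1, 1.0, 0.5]
gripper_width: 0.0882
gripper_force: 3.4
```

```bash
python3 -m inch '[[1,0.008,0,0,0],[1,0.008,0,0,0]]'
```

```text
time: 31.1
tool_pos: [0.5616, -0.1175, 0.0415]
tool_rot: [0.995, -0.104, -0.002, -0.0]
contact_force: [-10.1, 2.1, 2.1]
gripper_width: 0.0875
gripper_force: 5.0
```

It stops firm at 10 N, carried on the fingers, with their front at x≈34 mm, so the foot is home. Back off and verify.

```bash
python3 -m inch '[[1,-0.1,0,0,0],[1,-0.5,0,0,0],[1,-0.7,0,-0.2,0],[1,-0.7,0,-0.7,0],[1,-0.7,0,-0.7,0]]' && python3 -m inch '[[1,-0.4,0,-0.4,0],[1,-0.7,0,-0.9,0],[1,-0.7,0,-0.9,0],[1,-0.7,0,-0.9,0]]'
python3 - <<'E'
from h import *
np.set_printoptions(precision=4,suppress=True)
ci=camera_info("wrist")
w=capture("wrist");b=capture("side");t=capture("top")
save("x9.png",np.hstack([cv2.copyMakeBorder(cv2.resize(w[0:150,100:370],(540,300),interpolation=2),0,90,0,0,0),cv2.resize(b[195:325,280:365],(255,390),interpolation=2)]))
for n in ("tablet","dock"):
  for c in("wrist","top","side"):
    for q in trace(n,c)[:1]:
        m=q["mask"].astype(np.uint8);k,_=cv2.findContours(m,0,2);k=max(k,key=cv2.contourArea);print(n,c,round(q["score"],2),cv2.approxPolyDP(k,2,True)[:,0].tolist())
O=np.array([.5366,-.1193]);R=np.array([[.9784,-.2065],[.2065,.9784]])
W=lambda x,y,z:np.r_[R.T@np.array([x,y])+O,z]
print("pred home foot L/R",proj("wrist",W(.0325,.1,.0408),ci),proj("wrist",W(.0325,-.08,.0408),ci),"deck",proj("wrist",W(-.055,.127,.038),ci),proj("wrist",W(-.055,-.147,.038),ci))
E
```

```text
time: 31.72
tool_pos: [0.484, -0.1012, 0.1324]
tool_rot: [0.995, -0.104, 0.007, 0.001]
contact_force: [0.2, -0.7, -0.9]
gripper_width: 0.0878
gripper_force: 0.0
time: 32.22
tool_pos: [0.3996, -0.0832, 0.2344]
tool_rot: [0.995, -0.104, 0.002, 0.0]
contact_force: [-0.7, -0.1, -0.9]
gripper_width: 0.0878
gripper_force: 0.0
tablet wrist 0.63 [[186, 0], [196, 26], [200, 29], [363, 27], [374, 1]]
tablet top 0.86 [[261, 190], [269, 194], [357, 211], [373, 176], [266, 153]]
dock wrist 0.65 [[152, 0], [176, 41], [195, 40], [195, 20], [187, 0]]
dock top 0.89 [[263, 153], [252, 154], [246, 184], [248, 196], [257, 196], [259, 192]]
dock side 0.73 [[343, 198], [333, 195], [320, 212], [319, 218], [325, 220]]
pred home foot L/R [197.9728  30.1707] [363.6564  30.0292] deck [180.9124 114.6079] [415.5756 114.3373]
```

View pics/x9.png

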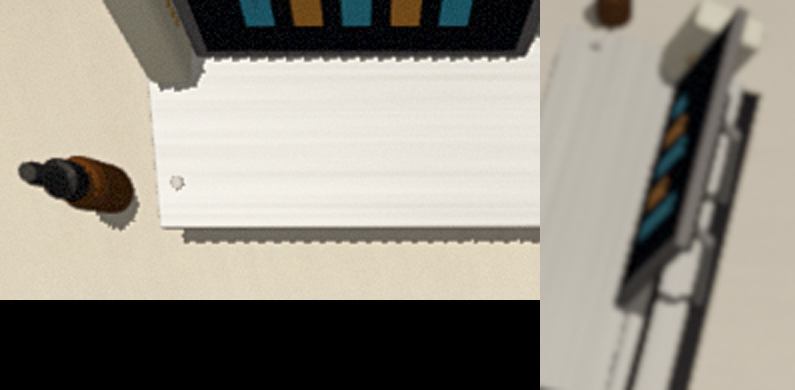

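The foot is home at both ends, at row 28. The foot push may have opened a hair's gap at the dock, so I'll make one short, gentle check nudge from the right.

```bash
python3 -m inch '[[-1,0.4,0.53,0,0],[-1,0.83,0.53,0,0],[-1,0.83,0.53,0,0],[-1,0.83,0.53,0,0]]' && python3 -m inch '[[-1,0.4,0.53,0,0],[-1,0.83,0.53,0,0],[-1,0.83,0.53,0,0],[-1,0.83,0.53,0,0]]' && python3 -m inch '[[-1,0,0.05,0.4,0],[-1,0,0.05,0.8,0],[-1,0,0.05,0.8,0]]' && python3 -m inch '[[-1,0,0,0.39,0],[-1,0,0,0.39,0],[-1,0,0,0.39,0]]'
python3 - <<'E'
from h import *
O=np.array([.5366,-.1193]);R=np.array([[.9784,-.2065],[.2065,.9784]])
s=state();print(R@(s["tool_pos"][:2]-O),s["tool_pos"])
E
```

```text
time: 33.17
tool_pos: [0.4831, -0.1658, 0.2332]
tool_rot: [0.995, -0.104, -0.001, -0.0]
contact_force: [0.0, -0.4, 0.9]
gripper_width: 0.0511
gripper_force: 0.0
time: 33.67
tool_pos: [0.5668, -0.2479, 0.2353]
tool_rot: [0.995, -0.104, 0.001, 0.0]
contact_force: [0.4, 0.1, 0.9]
gripper_width: 0.0115
gripper_force: 0.0
time: 34.05
tool_pos: [0.5634, -0.2527, 0.1362]
tool_rot: [0.995, -0.104, -0.002, -0.001]
contact_force: [0.1, 0.3, 0.5]
gripper_width: 0.0006
gripper_force: 0.0
time: 34.42
tool_pos: [0.5672, -0.2549, 0.0953]
tool_rot: [0.995, -0.104, 0.002, 0.001]
contact_force: [1.1, 0.4, 0.5]
gripper_width: 0.0004
gripper_force: 0.0
[ 0.05795901 -0.12634171] [ 0.56722032 -0.25489363  0.09528519]
```

```bash
python3 -m inch '[[-1,0.01,-0.1,0.02,0],[-1,0.01,-0.2,0.02,0],[-1,0.01,-0.275,0.02,0],[-1,0.01,-0.275,0.02,0]]' && python3 -m inch '[[-1,0,-0.008,0,0],[-1,0,-0.008,0,0]]'
```

```text
time: 34.92
tool_pos: [0.5746, -0.2217, 0.0888]
tool_rot: [0.995, -0.104, 0.0, 0.0]
contact_force: [0.7, -0.5, 0.3]
gripper_width: 0.0007
gripper_force: 0.0
time: 35.17
tool_pos: [0.5744, -0.2218, 0.0884]
tool_rot: [0.995, -0.104, -0.0, -0.0]
contact_force: [0.1, 1.0, -0.3]
gripper_width: 0.0003
gripper_force: 0.0
```

```bash
python3 -m inch '[[-1,0,-0.008,0,0],[-1,0,-0.008,0,0]]'
```

```text
time: 35.42
tool_pos: [0.5746, -0.2209, 0.0885]
tool_rot: [0.995, -0.104, -0.0, 0.0]
contact_force: [-0.1, -0.1, -0.3]
gripper_width: 0.0002
gripper_force: 0.1
```

```bash
python3 -m inch '[[-1,0,-0.008,0,0],[-1,0,-0.008,0,0]]'
```

```text
time: 35.67
tool_pos: [0.5747, -0.2204, 0.0886]
tool_rot: [0.995, -0.105, 0.0, 0.0]
contact_force: [-0.5, -3.2, 1.0]
gripper_width: 0.0004
gripper_force: 1.4
```

```bash
python3 -m inch '[[-1,0,-0.005,0,0],[-1,0,-0.005,0,0]]'
```

```text
time: 35.92
tool_pos: [0.5748, -0.2202, 0.0887]
tool_rot: [0.994, -0.105, 0.0, 0.001]
contact_force: [-1.2, -5.3, -0.9]
gripper_width: 0.0002
gripper_force: 2.5
```

It resists at once without sliding, so it is home at the dock. Back off and do a last check.

```bash
python3 -m inch '[[-1,0,0.15,0,0],[-1,0,0.35,0,0],[-1,0,0.35,0,0]]' && python3 -m inch '[[-1,0,0,-0.5,0],[-1,0,0,-1,0],[-1,0,0,-1,0],[-1,0,0,-1,0]]' && python3 -m inch '[[-1,-0.5,0,-0.25,0],[-1,-1,0,-0.25,0],[-1,-1,-0.3,-0.25,0],[-1,-1,-0.3,-0.25,0]]' && python3 -m inch '[[-1,-0.4,-0.4,0,0],[-1,-0.7,-0.6,0,0],[-1,-0.7,-0.6,0,0],[-1,-0.7,-0.6,0,0],[-1,-0.7,-0.6,0,0]]'
python3 - <<'E'
from h import *
np.set_printoptions(precision=1,suppress=True)
ci=camera_info("wrist");w=capture("wrist");t=capture("top")
for n in ("tablet","dock"):
  for c in("wrist","top"):
    for q in trace(n,c)[:1]:
        m=q["mask"].astype(np.uint8);k,_=cv2.findContours(m,0,2);k=max(k,key=cv2.contourArea);print(n,c,round(q["score"],2),cv2.approxPolyDP(k,2,True)[:,0].tolist())
O=np.array([.5366,-.1193]);R=np.array([[.9784,-.2065],[.2065,.9784]])
W=lambda x,y,z:np.r_[R.T@np.array([x,y])+O,z]
print("pred home foot L/R",proj("wrist",W(.0325,.1,.0408),ci),proj("wrist",W(.0325,-.08,.0408),ci))
E
```

```text
time: 36.3
tool_pos: [0.5656, -0.2625, 0.0884]
tool_rot: [0.994, -0.106, -0.0, 0.0]
contact_force: [0.4, -0.4, -0.3]
gripper_width: 0.0004
gripper_force: 0.0
time: 36.8
tool_pos: [0.5663, -0.2602, 0.2082]
tool_rot: [0.995, -0.104, 0.0, -0.0]
contact_force: [-0.1, 0.0, -1.1]
gripper_width: 0.0005
gripper_force: 0.0
time: 37.3
tool_pos: [0.4556, -0.1986, 0.2369]
tool_rot: [0.995, -0.103, -0.001, -0.001]
contact_force: [0.2, -0.4, -0.6]
gripper_width: 0.0006
gripper_force: 0.0
time: 37.92
tool_pos: [0.3896, -0.1131, 0.2377]
tool_rot: [0.994, -0.105, -0.001, -0.0]
contact_force: [0.2, 0.2, -0.3]
gripper_width: 0.0004
gripper_force: 0.0
tablet wrist 0.78 [[155, 0], [166, 20], [172, 24], [241, 25], [331, 24], [338, 1]]
tablet top 0.87 [[260, 190], [355, 211], [372, 176], [266, 154]]
dock wrist 0.78 [[120, 0], [146, 35], [166, 35], [166, 20], [154, 0]]
dock top 0.58 [[258, 151], [252, 153], [247, 172], [246, 195], [252, 197], [258, 195], [264, 153]]
pred home foot L/R [169.4  26.3] [334.5  26. ]
```

The foot is straight and home, at row 24–25 against 26 predicted, and the tablet is flush with the dock.

```bash
python3 -c "
from workcell import *
print(close_job())"
```

```text
the job is handed in; nothing more can be done
None
```

The job is handed in at about 38 s: the tablet leans back on the bar with its screen facing the robot, foot home along the kerb and left side against the dock (last push about 5 N), and the bottle, beaker and dish were not touched.

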